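# Hang the twin bucket on the swing-out rotor and hold the rotor up level

## Robot

A 7-joint arm with a two-finger parallel gripper is mounted at the origin on a cart in front of the work surface, level with it; the furniture and walls round the work are solid. World frame = base frame: x ahead of the robot, y to its left, z up, the work surface at z = 0. Lengths are in m, angles in rad, forces in N, time in s.
With the tool pointing down it reaches from about 0.4 to 0.85 m from the base axis. Payload 10.4 kg.
Tool frame: the origin (TCP) lies on the centre line of the jaws, within the pads' length; the fingertips stand 17 mm ahead of it and the grasp point (between the pads) lies 2 mm behind it; z points along the fingers, y is the line along which they close (so a half turn about z gives the same grasp; the last joint's range is limited). The gripper opens to 85 mm and grips with 20 to 120 N. Pads are 22 mm wide; open, the fingers measure 114 mm over their backs; the gripper's body (76 mm by 85 mm) begins 54 mm behind the grasp point. The pads swing forward as they close: fully open they stand 13 mm farther back than shut.
Start: joints at [-1.142, 0.332, -0.065, 1.46, 0.022, 1.35, -0.088], TCP at [0.273, 0.562, 0.212] pointing down, gripper open.
Joint ranges: [-2.6, 2.6], [-0.5, 2.12], [-1.47, 1.34], [0.16, 2.42], [-1.27, 4.41], [0.06, 2.06], [-2.6, 2.6]. Speed limits (rad/s): [2.22, 2.22, 2.79, 2.79, 3.14, 3.14, 3.14].

## Interface

Orientations are given as a unit quaternion [x, y, z, w].
In Python, from workcell import sensors, imaging, order, spotter gives the robot as it stands. The module is installed in compiled form; this text tells all that it offers.
- The arm moves only by the shell command python3 -m inch 'ROWS' [FORCE]. ROWS is JSON, a list that holds one entry, the list of rows, each a list of 7 numbers: the shift along the tool's x, y, z in m, then the turn, a rotation vector about the tool's x, y, z in rad, then the closure, from -1 (fully open) to 1 (shut). In form: [[[x, y, z, ax, ay, az, hand], ...]]. A call has 1 to 10 rows; each row is the pose to reach, as a shift and turn from the pose commanded when the call began, along the tool's axes at that moment; what a row does not reach only later rows make up. A row lasts 1/10 s, in which the tool goes at most 50 mm and 8.59 degrees, less where a joint would pass 70% of its speed; a pose out of reach is approached as far as the arm can. A call with a gripper value outside its range is refused whole. The fingers move at their own pace and stop on an object; FORCE is the grip in N (left out, the last holds). Time passes only in rows, so rows that repeat a pose let the fingers close. It gives the time, the measured TCP pose, the force, the opening and the grip force at its end, in the units of the state.
- sensors.get_obs(): the state, without advancing time (a new reading comes with each control period).
- imaging.camera(name): name is "scene" or "top" or "wrist"; returns the picture (480x640x3 uint8, blue, green, red); there is no depth.
- imaging.calibration(name): a dict with "mtx" (3x3 intrinsics, pixels), "R" (3x3) and "t" (3): a world point X has camera coordinates R X + t; the wrist camera has in their place "tool_from_camera" (4x4, takes a point from camera to tool coordinates, whose origin is the TCP and whose axes are the flange's). Camera axes: x right, y down, z forward; pixel columns grow to the right and rows downward; lengths in m; the calibration is good to about 2 mm. A picture is of the moment at which its call begins: read the wrist's pose just before it. calibration takes no time and is no camera call.
- order.hand_in(): hands the job in; it is judged then, once.
Trained networks look in the newest picture that a camera, given by its name, has taken for a name from the list of things; names that differ only in an ending like _2 or _b are one class to them, and where a whole thing is asked for, a point or a joint stands for the part that bears it (a point fixed in the world has none). Each returns a list of dicts, best first, with "conf" (0 to 1); they miss things now and then, are a little off and sometimes report something else, mostly with a low value. They report only what shows in the picture. A call takes as long as a camera call.
- spotter.look_for(label, camera): "pixel" ([column, row] in pixels, amid what is visible of it).
The state is a dict: "clock": time; "joint_pos": joint angles; "joint_velocities": joint speeds; "tau": joint torques, N m; "position": TCP position; "ee_rot": TCP orientation; "ft_force": force on the tool from outside, world axes, zero at the start; "torque": the same for the moment, N m; "grip_width": opening from 0.0 (shut) to 1.0 (fully open); "grasp_force": force on a finger pad.
Only numpy, scipy, OpenCV 4.12 (cv2) and the standard library are available. Lean on these libraries where they do the work, as an engineer would, in place of code of your own. Each camera call takes 0.05 s, during which the arm holds its last target. There are 200 camera calls.

## Task

The small centrifuge rotor on its loading stand has a bucket on one pair of pins only: hang the matching deep bucket (not the shallow one) by its two hooks over the free pair of pins and let go of it. Then take the rotor by the grip bar in its middle, lift it straight up about 10 cm above its stand, and finish while still holding it there, steady and level, with both buckets hanging upright. Leave the shallow bucket and the other things on the bench where they are.

Things in the scene. Friction and masses are not known exactly. Their poses are not given: they have to be found in the camera images.
- stand: fixed loading stand: round grey foot 120 mm across, column, round flat seat 90 mm across whose top is 60 mm above the bench, with a centring spindle 14 mm thick standing 16 mm above the seat. Origin: centre of the underside, on the bench; z up.
- rotor: loose metal two-place rotor, about 0.45 kg, 225 mm long (x), 107 wide (y), its hole on the spindle, turned to any angle about z. Two side plates along x, inner faces 84 mm apart, tops up to 26 mm over the origin. Inward from the plates stand two pins in line along y at x=+100 mm (free) and two at x=-100 mm (taken): 8 mm thick, 61 mm between their ends. Origin: centre of hub's underside; z up.
- rotor_grip (a point): centre of the rotor's grip bar, 46 mm above its origin on its axis. The bar is 14 mm thick along the rotor's x (close the fingers along x), 44 mm long along y, and rises from the hub's flange at 28 mm to 59 mm above the origin.
- free_pins (a point): point midway between the two free pins, on their common axis: 100 mm along +x of the rotor, 14 mm above its origin. Turns with the rotor; y is the pins' direction.
- taken_pins (a point): the same point of the taken pair, 100 mm along -x of the rotor; hung_bucket hangs there.
- deep_bucket: loose capped metal bucket, 0.12 kg, standing on the bench: the one to hang, same size as hung_bucket. Cup 58 mm (x) by 52 mm (y), 66 mm high; grey cap 62 x 55 mm up to 74 mm. Two hook ears on the +y and -y faces, 75 mm over both. A half turn about z gives the same bucket. Hung, its origin is 38 mm below the rotor's origin and its y is along the rotor's y. Origin: centre of underside; z up.
- deep_bucket_fin (a point): centre of deep_bucket's grip fin, 88 mm above its origin: 12 mm thick along the bucket's x (close the fingers along x), 36 mm long along y, rising from the cap at 74 mm to 103 mm.
- deep_bucket_hooks (a point): point midway between deep_bucket's two hook slots, 52 mm above its origin: lies on the pins' axis when it hangs. The slots have a flat roof at 56 mm, 12 mm wide along x, and widen to 20 mm at the open mouth below (at 35 mm); they go onto the pins from straight above, with 4 mm to spare each way along y.
- hung_bucket: the bucket already hanging on the taken pins, free to swing on them; same shape, size and mass as deep_bucket. Origin: centre of the underside.
- hung_bucket_hooks (a point): point in the middle between the two hook slots of hung_bucket, 52 mm above its origin.
- shallow_bucket: loose capped bucket like the deep one but with a cup only 42 mm high (fin top at 79 mm), standing on the bench; to be left alone. Origin: centre of the underside.
- bottle_5: small brown glass bottle, 48 mm across, 80 mm high, loose bystander. Origin: centre of the underside.
- beaker_100: small empty beaker, 52 mm across, 70 mm high, loose bystander. Origin: centre of the underside.
- timer: small white timer, 58 x 62 x 20 mm, loose bystander. Origin: centre of the underside.
- weight_0: small brass weight, 25 mm across, 28 mm high, loose bystander. Origin: centre of the underside.
- weight_1: brass weight, 32 mm across, 36 mm high, loose bystander. Origin: centre of the underside.

How it is judged:
By the outcome, as a careful person would: the job done as asked, in the order asked, and still so for the second after the job is handed in, while the arm keeps its last pose, push and grip.
It also fails if it takes over 58 s, if anything falls off the work surface, if the arm or the gripper's body presses on something with over 40 N, if the wrist force passes 120 N, or if a joint passes its speed limit or range.

## Working session

There is one attempt and no reset: what is moved stays moved. The work goes in short steps, Python scripts to look and compute and a shell command to move; the robot and the scene stay as the last step left them, time stands still between calls to the robot, and variables do not carry over. Pictures are saved under pics/ and viewed, at most 10 in all, crops included, and the job is handed in when it is done.

```bash
mkdir -p pics; cat > h.py <<'E'
import numpy as np, cv2
from workcell import sensors, imaging, order, spotter
from scipy.spatial.transform import Rotation as Rn
def cal(name):
    c=imaging.calibration(name); K=np.array(c["mtx"])
    if "R" in c: return K,np.array(c["R"]),np.array(c["t"])
    o=sensors.get_obs(); T=np.eye(4); T[:3,:3]=Rn.from_quat(o["ee_rot"]).as_matrix(); T[:3,3]=o["position"]
    M=np.linalg.inv(T@np.array(c["tool_from_camera"])); return K,M[:3,:3],M[:3,3]
def back(c,px,z):
    K,R,t=c; d=R.T@np.linalg.inv(K)@np.array([px[0],px[1],1.]); o=-R.T@t
    return o+d*(z-o[2])/d[2]
def proj(c,X):
    K,R,t=c; p=K@(R@np.array(X)+t); return p[:2]/p[2]
def tri(obs): # [(cal,px)]
    A=np.zeros((3,3)); b=np.zeros(3)
    for (K,R,t),px in obs:
        d=R.T@np.linalg.inv(K)@np.array([px[0],px[1],1.]); d/=np.linalg.norm(d); P=np.eye(3)-np.outer(d,d); A+=P; b+=P@(-R.T@t)
    return np.linalg.solve(A,b)
E
python3 - <<'E'
from h import *
for n in ["scene","top"]:
    c=cal(n); im=imaging.camera(n); cv2.imwrite(f"pics/{n}0.png",im)
    print(n,"pos",(-c[1].T@c[2]).round(3))
    for l,z in [("rotor_grip",.106),("free_pins",.074),("taken_pins",.074),("deep_bucket",.05),("deep_bucket_fin",.088),("deep_bucket_hooks",.052),("shallow_bucket",.04),("stand",.03),("bottle_5",.04),("beaker_100",.035),("timer",.02),("weight_0",.015),("weight_1",.018)]:
        for d in spotter.look_for(l,n)[:3]: print(l,round(d["conf"],2),np.round(d["pixel"]),back(c,d["pixel"],z).round(3))
o=sensors.get_obs(); print(o["clock"],o["position"],o["ee_rot"],o["grip_width"])
print(imaging.calibration("wrist"))
E
```

```text
scene pos [0.028 0.935 1.406]
rotor_grip 0.86 [322. 241.] [ 0.539 -0.024  0.106]
rotor_grip 0.24 [259. 334.] [0.526 0.328 0.106]
free_pins 0.63 [322. 243.] [ 0.547 -0.038  0.074]
taken_pins 0.6 [322. 244.] [ 0.545 -0.034  0.074]
taken_pins 0.57 [344. 227.] [ 0.52  -0.129  0.074]
deep_bucket 0.55 [264. 330.] [0.543 0.287 0.05 ]
deep_bucket_fin 0.55 [261. 333.] [0.533 0.315 0.088]
deep_bucket_hooks 0.42 [259. 335.] [0.547 0.306 0.052]
shallow_bucket 0.92 [391. 214.] [ 0.426 -0.28   0.04 ]
stand 0.71 [322. 262.] [ 0.529 -0.009  0.03 ]
stand 0.32 [393. 215.] [ 0.422 -0.288  0.03 ]
bottle_5 0.56 [222. 358.] [0.598 0.407 0.04 ]
beaker_100 0.83 [358. 170.] [ 0.613 -0.414  0.035]
timer 0.72 [320. 242.] [ 0.573 -0.081  0.02 ]
top pos [0.478 0.009 1.328]
rotor_grip 0.86 [332. 258.] [ 0.553 -0.04   0.106]
free_pins 0.79 [330. 259.] [ 0.552 -0.037  0.074]
taken_pins 0.61 [330. 262.] [ 0.547 -0.038  0.074]
deep_bucket 0.94 [172. 274.] [0.52  0.316 0.05 ]
deep_bucket_fin 0.83 [180. 276.] [0.515 0.29  0.088]
deep_bucket_fin 0.6 [331. 257.] [ 0.557 -0.04   0.088]
deep_bucket_hooks 0.58 [178. 275.] [
[... 444 characters left out ...]
.018]
weight_1 0.48 [286. 168.] [0.771 0.063 0.018]
1.4 [0.27286479 0.56230837 0.2118359 ] [ 2.23995179e-01  9.74590252e-01  3.56897795e-05 -7.45184035e-06] 1.0028132952608426
{'mtx': array([[348.37625357,   0.        , 318.86469255],
       [  0.        , 348.37625357, 234.72831023],
       [  0.        ,   0.        ,   1.        ]]), 'tool_from_camera': array([[ 8.54288172e-04, -9.48448480e-01, -3.16930199e-01,
         8.09524190e-02],
       [ 9.99998397e-01,  3.11560279e-04,  1.76312618e-03,
        -1.21283403e-04],
       [-1.57349148e-03, -3.16931197e-01,  9.48447226e-01,
        -1.61599390e-01],
       [ 0.00000000e+00,  0.00000000e+00,  0.00000000e+00,
         1.00000000e+00]])}
```

```bash
python3 - <<'E'
import cv2
a=cv2.imread("pics/top0.png"); b=cv2.imread("pics/scene0.png")
cv2.imwrite("pics/top_c.png",cv2.resize(a[120:380,110:530],(800,495),interpolation=cv2.INTER_CUBIC))
cv2.imwrite("pics/scene_c.png",cv2.resize(b[130:400,190:430],(533,600),interpolation=cv2.INTER_CUBIC))
E
```

```text
(no output)
```

View pics/top_c.png

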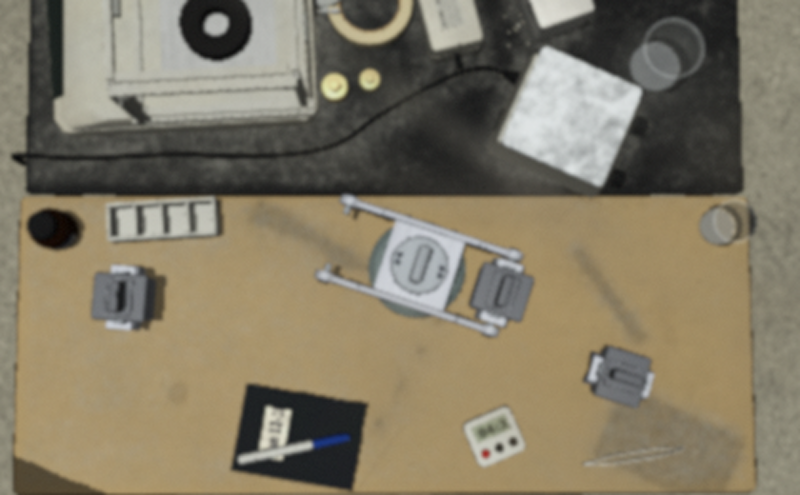

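View pics/scene_c.png

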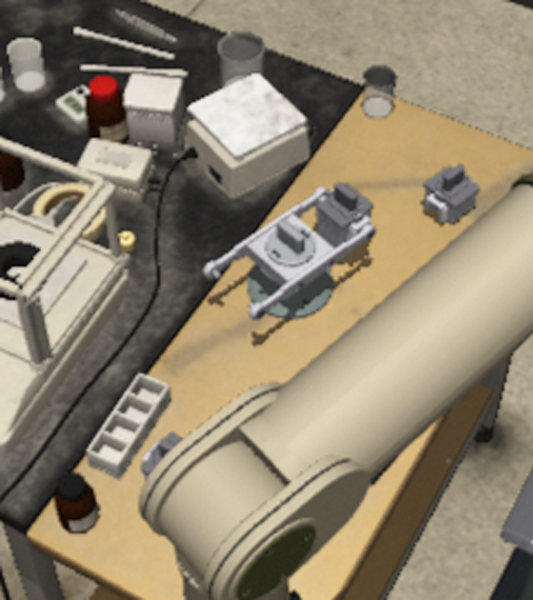

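The top crop shows:
- **Deep bucket:** fin at crop (121,295), ears at (124,268) and (119,326).
- **Rotor:** bar at crop (420,263). The free pins are at the left end, around (337,240), and the hung bucket is at (503,290).
- **Shallow bucket:** at crop (621,375).

The rotor's +x axis is about 71° from world x. Next I'll move above the deep bucket.

```bash
python3 -m inch '[[[-0.332,-0.1255,0.022,0,0,-0.365,-0.2],[-0.332,-0.1255,0.022,0,0,-0.365,-0.2],[-0.332,-0.1255,0.022,0,0,-0.365,-0.2],[-0.332,-0.1255,0.022,0,0,-0.365,-0.2],[-0.332,-0.1255,0.022,0,0,-0.365,-0.2],[-0.332,-0.1255,0.022,0,0,-0.365,-0.2],[-0.332,-0.1255,0.022,0,0,-0.365,-0.2],[-0.332,-0.1255,0.022,0,0,-0.365,-0.2],[-0.332,-0.1255,0.022,0,0,-0.365,-0.2],[-0.332,-0.1255,0.022,0,0,-0.365,-0.2]]]'
python3 - <<'E'
from h import *
o=sensors.get_obs(); print(o["clock"],o["position"],o["ee_rot"],o["grip_width"],abs(o["joint_velocities"]).max())
c=cal("wrist"); im=imaging.camera("wrist"); cv2.imwrite("pics/w1.png",im)
for l,z in [("deep_bucket_fin",.09),("deep_bucket_hooks",.052)]:
    for d in spotter.look_for(l,"wrist")[:3]: print(l,round(d["conf"],2),np.round(d["pixel"]),back(c,d["pixel"],z).round(4))
np.save("c1.npy",np.array([c[0],c[1],np.diag(c[2])]))
E
```

```text
clock: 2.4
position: [0.5158, 0.3059, 0.1898]
ee_rot: [0.043, 0.999, 0.0, -0.0]
ft_force: [-0.7, 0.8, -0.5]
grip_width: 0.601
grasp_force: 0.0
2.4 [0.51576076 0.30593124 0.18982071] [ 4.26299962e-02  9.99090802e-01  4.03843199e-04 -2.98960250e-04] 0.6014701461446741 0.019039570953132585
deep_bucket_fin 0.89 [325. 217.] [0.5078 0.3118 0.09  ]
deep_bucket_fin 0.6 [ 35. 343.] [0.6011 0.048  0.09  ]
deep_bucket_hooks 0.63 [323. 215.] [0.5169 0.3102 0.052 ]
```

View pics/w1.png

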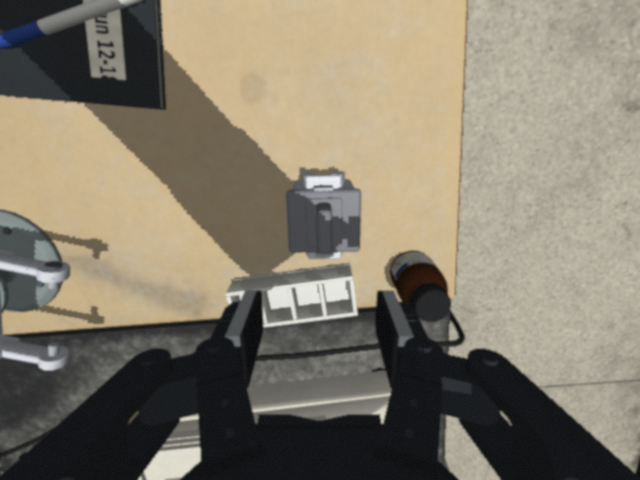

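The wrist view shows the deep bucket at about (324,220), with its fin spanning rows 203–252 around column 324. The white ears are at rows 182 and 255. I'll overlay a model to refine the pose.

```bash
cat >> h.py <<'E'
def box(x0,x1,y0,y1,z):
    return [(x0,y0,z),(x1,y0,z),(x1,y1,z),(x0,y1,z)]
def draw(im,c,pose,polys,s,org):
    x,y,z,yaw=pose; R=Rn.from_euler("z",yaw,degrees=True).as_matrix()
    for P,col in polys:
        q=np.array([proj(c,R@np.array(p)+[x,y,z]) for p in P]); q=((q-org)*s).astype(int)
        cv2.polylines(im,[q.reshape(-1,1,2)],True,col,1)
BUCKET=[(box(-.031,.031,-.0275,.0275,.074),(0,255,0)),(box(-.006,.006,-.018,.018,.103),(0,0,255)),(box(-.006,.006,-.018,.018,.074),(255,0,255)),(box(-.01,.01,-.0375,.0375,.056),(255,0,0))]
E
python3 - <<'E'
from h import *
c=cal("wrist"); im=cv2.imread("pics/w1.png"); s=8; o=np.array([280,160])
cr=cv2.resize(im[160:270,280:370],None,fx=5,fy=5,interpolation=cv2.INTER_CUBIC); b=cr.copy()
draw(b,c,(.515,.310,0,-4),BUCKET,5,o)
cv2.imwrite("pics/w1c.png",np.hstack([cr[:,:400],b[:,:400]]))
print(cr.shape)
E
```

```text
(550, 450, 3)
```

View pics/w1c.png

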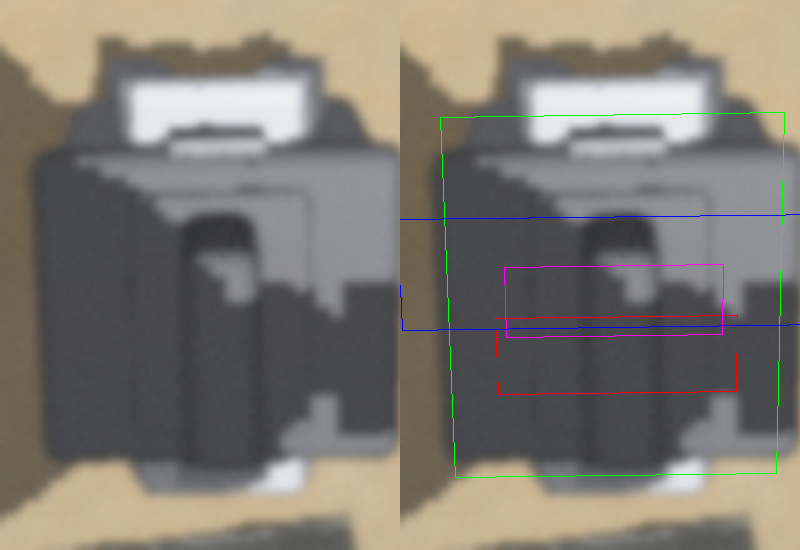

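```bash
python3 - <<'E'
from h import *
c=cal("wrist"); im=cv2.imread("pics/w1.png")
p=lambda x,y:(280+x/5,160+y/5)
print("fin top centre",back(c,p(221,360),.103)); 
a,b=back(c,p(218,252),.103),back(c,p(226,467),.103); print(a,b,np.linalg.norm(a-b),np.degrees(np.arctan2(*(a-b)[1::-1])))
a,b=back(c,p(35,152),.074),back(c,p(47,460),.074); print(a,b,np.linalg.norm(a-b),np.degrees(np.arctan2(*(a-b)[1::-1])))
f=back(c,p(221,360),.103); b=cv2.resize(im[160:270,280:370],None,fx=5,fy=5,interpolation=cv2.INTER_CUBIC)
draw(b,c,(f[0],f[1],0,86),BUCKET,5,np.array([280,160])); cv2.imwrite("pics/w1d.png",b)
E
```

```text
fin top centre [0.51584204 0.31056248 0.103     ]
[0.49915456 0.31142425 0.103     ] [0.53309611 0.30998241 0.103     ] 0.03397215606061887 177.56752416228284
[0.48765745 0.28319008 0.074     ] [0.54073045 0.27929028 0.074     ] 0.053216087124360656 175.7974535004771
```

View pics/w1d.png

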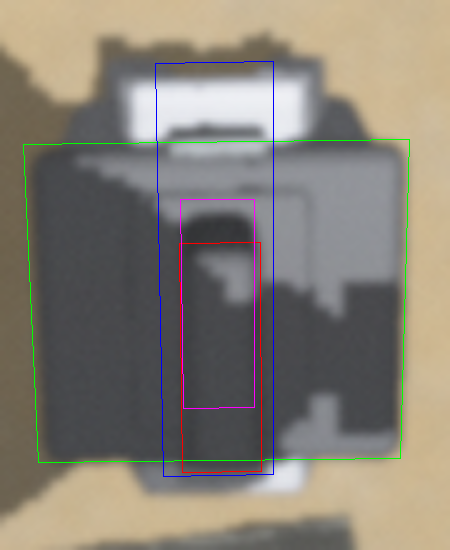

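```bash
python3 -m inch '[[[0,0.0045,0.04,0,0,-0.02,-0.2],[0,0.0045,0.075,0,0,-0.02,-0.2],[0,0.0045,0.094,0,0,-0.02,-0.2],[0,0.0045,0.094,0,0,-0.02,-0.2],[0,0.0045,0.094,0,0,-0.02,1],[0,0.0045,0.094,0,0,-0.02,1],[0,0.0045,0.094,0,0,-0.02,1],[0,0.0045,0.094,0,0,-0.02,1],[0,0.0045,0.094,0,0,-0.02,1],[0,0.0045,0.094,0,0,-0.02,1]]]' 50
```

```text
clock: 3.55
position: [0.5172, 0.309, 0.096]
ee_rot: [0.033, 0.999, 0.0, 0.0]
ft_force: [-0.2, -0.2, 0.5]
grip_width: -0.001
grasp_force: 0.0
```

```bash
python3 - <<'E'
from h import *
o=sensors.get_obs(); print(o["clock"],o["position"],o["grip_width"],o["grasp_force"],o["ft_force"])
im=imaging.camera("wrist"); cv2.imwrite("pics/w2.png",im); cv2.imwrite("pics/s2.png",imaging.camera("scene"))
cv2.imwrite("pics/t2.png",imaging.camera("top"))
a=cv2.resize(im[120:420,170:470],(400,400)); b=cv2.resize(cv2.imread("pics/t2.png")[220:320,120:220],(400,400))
cv2.imwrite("pics/w2c.png",np.hstack([a,b]))
E
```

```text
3.55 [0.51723218 0.30897325 0.09604363] -0.0008588220520043078 0.0 [-0.1702827  -0.22055374  0.50542823]
```

View pics/w2c.png

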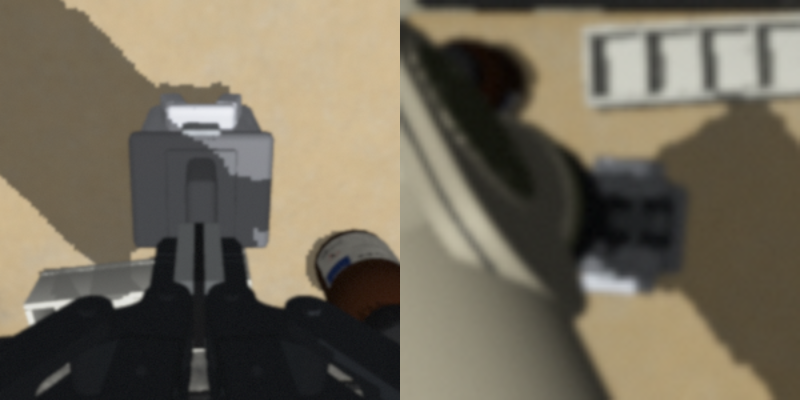

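```bash
python3 - <<'E'
from h import *
im=cv2.imread("pics/w2.png"); c=cal("wrist"); o=sensors.get_obs()
b=cv2.resize(im[120:420,170:470],(600,600),interpolation=cv2.INTER_CUBIC)
draw(b,c,(.5165,.3103,0,86.3),BUCKET,2,np.array([170,120]))
T=Rn.from_quat(o["ee_rot"]).as_matrix()
for z,col in [(0,(0,255,255)),(.017,(255,255,0))]:
    for x in (-.011,.011): 
        p=(proj(c,T@[x,0,z]+o["position"])-[170,120])*2; cv2.circle(b,tuple(p.astype(int)),4,col,-1)
cv2.imwrite("pics/w2d.png",b)
E
```

```text
(no output)
```

View pics/w2d.png

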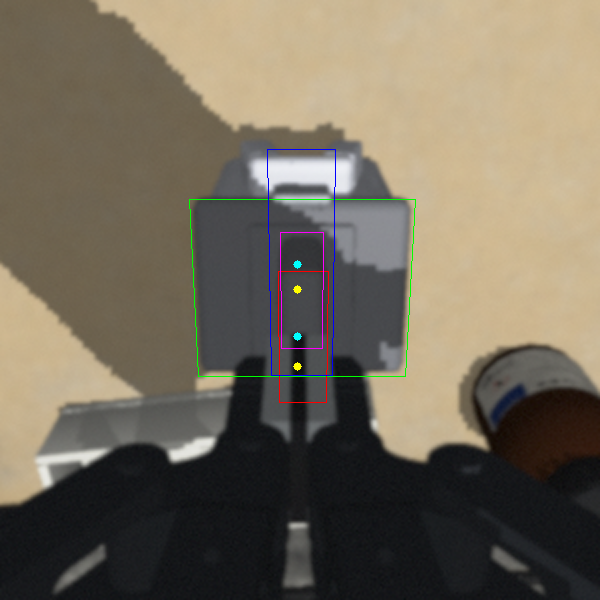

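The overlay shows the bucket where I put it, but the fingertips end near display row 335. The stated tip length would put them at row 264. With the jaws shut at zero width, this means they closed above the fin: the real tips look about 40 mm shorter than stated. I'll reopen and feel my way down, watching the force.

```bash
python3 -m inch '[[[0,0,0,0,0,0,-0.2],[0,0,0,0,0,0,-0.2],[0,0,0,0,0,0,-0.2],[0,0,0,0,0,0,-0.2],[0,0,0.004,0,0,0,-0.2],[0,0,0.008,0,0,0,-0.2],[0,0,0.01,0,0,0,-0.2]]]' 50
python3 - <<'E'
from h import *
im=imaging.camera("wrist"); cv2.imwrite("pics/w3.png",im); t=imaging.camera("top"); cv2.imwrite("pics/t3.png",t)
w=cv2.resize(im[150:390,190:450],(433,400)); 
cv2.imwrite("pics/w3c.png",w)
E
```

```text
clock: 4.4
position: [0.5168, 0.3088, 0.0851]
ee_rot: [0.033, 0.999, -0.0, -0.0]
ft_force: [0.8, -0.7, 1.6]
grip_width: 0.6
grasp_force: 0.0
```

```bash
python3 -m inch '[[[0,0,0.004,0,0,0,-0.2],[0,0,0.008,0,0,0,-0.2],[0,0,0.012,0,0,0,-0.2],[0,0,0.015,0,0,0,-0.2],[0,0,0.015,0,0,0,-0.2]]]' 50
```

```text
clock: 5.0
position: [0.5168, 0.3088, 0.0702]
ee_rot: [0.033, 0.999, -0.0, -0.0]
ft_force: [-1.1, -0.9, 0.6]
grip_width: 0.603
grasp_force: 0.0
```

```bash
python3 -m inch '[[[0,0,0.004,0,0,0,-0.2],[0,0,0.008,0,0,0,-0.2],[0,0,0.01,0,0,0,-0.2],[0,0,0.01,0,0,0,1],[0,0,0.01,0,0,0,1],[0,0,0.01,0,0,0,1],[0,0,0.01,0,0,0,1],[0,0,0.01,0,0,0,1],[0,0,0.01,0,0,0,1]]]' 50
python3 - <<'E'
from h import *
im=imaging.camera("wrist"); cv2.imwrite("pics/w4.png",im)
cv2.imwrite("pics/w4c.png",np.hstack([cv2.resize(cv2.imread("pics/w3.png")[150:390,190:450],(400,369)),cv2.resize(im[150:390,190:450],(400,369))]))
E
```

```text
clock: 5.9
position: [0.5172, 0.309, 0.061]
ee_rot: [0.033, 0.999, 0.0, 0.0]
ft_force: [-1.0, -1.0, 0.9]
grip_width: 0.126
grasp_force: 51.8
```

View pics/w4c.png

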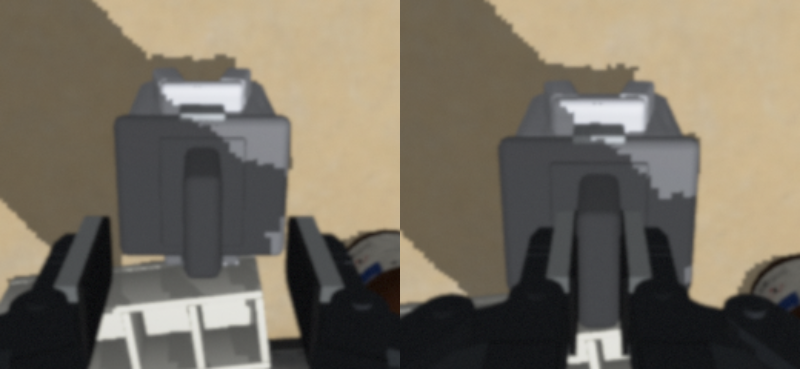

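The left half shows the jaws open either side of the fin. On the right, the pads hold the fin at width 0.126 with 52 N. Next I'll lift, turn towards the rotor's angle, and take one look from the side.

```bash
python3 -m inch '[[[0,0,-0.03,0,0,0,1],[0,0,-0.07,0,0,0,1],[0,0,-0.11,0,0,0,1],[-0.01,-0.03,-0.139,0,0,0.08,1],[-0.025,-0.065,-0.139,0,0,0.16,1],[-0.04,-0.1,-0.139,0,0,0.25,1],[-0.04,-0.107,-0.139,0,0,0.25,1],[-0.04,-0.107,-0.139,0,0,0.25,1],[-0.04,-0.107,-0.139,0,0,0.25,1],[-0.04,-0.107,-0.139,0,0,0.25,1]]]' 50
python3 - <<'E'
from h import *
o=sensors.get_obs(); print(o["clock"],o["position"],o["ee_rot"],o["grip_width"],abs(o["joint_velocities"]).max())
c=cal("wrist"); im=imaging.camera("wrist"); cv2.imwrite("pics/w5.png",im)
for l,z in [("rotor_grip",.11),("free_pins",.074),("deep_bucket_fin",.2)]:
    for d in spotter.look_for(l,"wrist")[:2]: print(l,round(d["conf"],2),np.round(d["pixel"]),back(c,d["pixel"],z).round(4))
ct=cal("top"); t0=cv2.imread("pics/top0.png")
# rotor bar top from top cam crop (420,263) 
p=(110+420/1.905,120+263/1.905); print("bar top cam",back(ct,p,.119))
b=cv2.resize(im[:400,:420],(630,600),interpolation=cv2.INTER_CUBIC); cv2.imwrite("pics/w5c.png",b)
E
```

```text
clock: 6.95
position: [0.5493, 0.2013, 0.1996]
ee_rot: [0.156, 0.988, 0.0, -0.0]
ft_force: [-0.1, -1.3, -1.2]
grip_width: 0.126
grasp_force: 51.7
6.95 [0.54929774 0.20125685 0.19957787] [ 1.56347981e-01  9.87701965e-01  2.11925380e-04 -3.03514044e-04] 0.12586048532046967 0.005158146219970006
rotor_grip 0.78 [ 81. 294.] [0.5414 0.0031 0.11  ]
free_pins 0.75 [ 83. 297.] [ 0.5543 -0.0292  0.074 ]
deep_bucket_fin 0.9 [322. 267.] [0.5402 0.2061 0.2   ]
bar top cam [ 0.5519737  -0.03744602  0.119     ]
```

View pics/w5c.png

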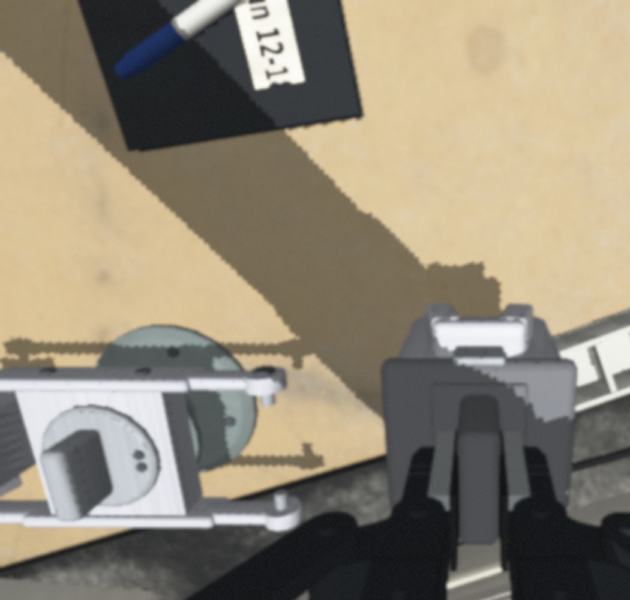

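The view shows the free pin ends at display (266,403) and (281,492), the flange centre at about (100,457), and the bucket still held. I'll fit the rotor pose to these points.

```bash
python3 - <<'E'
from h import *
from scipy.optimize import least_squares
c=cal("wrist"); o=sensors.get_obs()
L=np.array([[.1,.0305,.074],[.1,-.0305,.074],[0,0,.088]]); px=np.array([[266,403],[281,492],[100,457]])/1.5
def w(p,l): return Rn.from_euler("z",p[2]).apply(l)+[p[0],p[1],0]
f=lambda p:np.concatenate([proj(c,X)-q for X,q in zip(w(p,L),px)])
s=least_squares(f,[.55,-.03,1.25]); p=s.x; print("rotor",p[:2],np.degrees(p[2]),"res",s.fun.round(1))
fp=w(p,L[:2]).mean(0); print("free pins",fp)
# free-pin only
for q in px: print(back(c,q,.074))
R=Rn.from_quat(o["ee_rot"]).as_matrix(); ang=np.degrees(np.arctan2(R[1,1],R[0,1])); print("tool y ang",ang)
# bucket in hand: cap corners at display (383,362),(573,362): z?
a=fp-o["position"]; print("TCP->pins in tool",R.T@a)
im=cv2.imread("pics/w5.png"); b=cv2.resize(im[:400,:420],(630,600),interpolation=cv2.INTER_CUBIC)
RB=[(box(-.007,.007,-.022,.022,.119),(0,0,255)),([(.1,.0305,.074),(.1,.042,.074)],(255,0,0)),([(.1,-.0305,.074),(.1,-.042,.074)],(255,0,0)),(box(-.1,.1,-.042,.042,.086),(0,255,255))]
draw(b,c,(p[0],p[1],0,np.degrees(p[2])),RB,1.5,np.zeros(2))
draw(b,c,(o["position"][0],o["position"][1],o["position"][2]-.061,ang+1.2),BUCKET,1.5,np.zeros(2))
cv2.imwrite("pics/w5d.png",b)
E
```

```text
rotor [ 0.55305874 -0.03744809] 71.64925795787651 res [ 2.1 -0.2 -0.1 -0.9 -2.   1.3]
free pins [0.58454205 0.05746662 0.074     ]
[0.55522666 0.06515979 0.074     ]
[0.61439591 0.04758521 0.074     ]
[ 0.55657094 -0.04846387  0.074     ]
tool y ang 71.9247034576052
TCP->pins in tool [-0.07752227 -0.124966    0.12565362]
```

View pics/w5d.png

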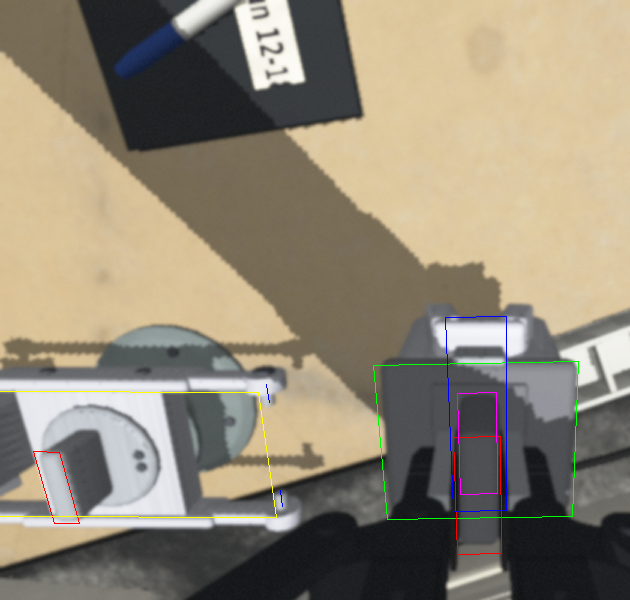

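I've now used all ten picture views, so from here I'll work from numbers and force readings. The fit residuals are 2 px or less, and the pin spacing comes out at 61.7 mm against 61 stated. I'll move over the pins.

```bash
python3 -m inch '[[[-0.02,-0.03,0,0,0,0,1],[-0.04,-0.065,0,0,0,0,1],[-0.06,-0.098,0,0,0,0,1],[-0.079,-0.126,0,0,0,0.005,1],[-0.079,-0.126,0,0,0,0.005,1],[-0.079,-0.126,0,0,0,0.005,1],[-0.079,-0.126,0.03,0,0,0.005,1],[-0.079,-0.126,0.06,0,0,0.005,1],[-0.079,-0.126,0.08,0,0,0.005,1],[-0.079,-0.126,0.08,0,0,0.005,1]]]' 50
python3 - <<'E'
from h import *
o=sensors.get_obs(); print(o["position"],o["ee_rot"],o["ft_force"],o["clock"])
c=cal("wrist"); im=imaging.camera("wrist"); cv2.imwrite("pics/w6.png",im)
p=(.55306,-.03745,1.2505)
Rz=Rn.from_euler("z",p[2])
for l in ([.1,.042,.082],[.1,.0305,.074],[.1,-.042,.082],[0,0,.119],[0,0,.088]): print(l,proj(c,Rz.apply(l)+[p[0],p[1],0]).round(0))
for l in ["rotor_grip","free_pins","deep_bucket_fin","deep_bucket_hooks"]:
    for d in spotter.look_for(l,"wrist")[:2]: print(l,round(d["conf"],2),np.round(d["pixel"]))
E
```

```text
clock: 8.15
position: [0.5835, 0.0568, 0.1168]
ee_rot: [0.159, 0.987, -0.001, -0.003]
ft_force: [0.5, 0.1, -0.2]
grip_width: 0.126
grasp_force: 51.6
[0.5835285  0.05682004 0.11682785] [ 1.58949086e-01  9.87283228e-01 -6.49741597e-04 -2.56794760e-03] [ 0.49924563  0.06877439 -0.1782123 ] 8.15
[0.1, 0.042, 0.082] [320. 192.]
[0.1, 0.0305, 0.074] [320. 208.]
[0.1, -0.042, 0.082] [320. 320.]
[0, 0, 0.119] [124. 287.]
[0, 0, 0.088] [152. 264.]
rotor_grip 0.91 [155. 246.]
rotor_grip 0.31 [3. 3.]
free_pins 0.64 [160. 249.]
deep_bucket_fin 0.97 [322. 265.]
deep_bucket_hooks 0.73 [318. 268.]
```

```bash
python3 -m inch '[[[0,0,0.006,0,0,0,1],[0,0,0.012,0,0,0,1],[0,0,0.018,0,0,0,1],[0,0,0.022,0,0,0,1],[0,0,0.022,0,0,0,1]]]' 50
python3 - <<'E'
from h import *
o=sensors.get_obs(); print(o["position"],o["ee_rot"],o["ft_force"],o["torque"])
E
```

```text
clock: 8.9
position: [0.5852, 0.0551, 0.0969]
ee_rot: [0.16, 0.987, -0.0, -0.001]
ft_force: [-0.1, -0.8, -1.7]
grip_width: 0.127
grasp_force: 51.7
[0.58520073 0.05507796 0.09688086] [ 1.60204811e-01  9.87083535e-01 -2.47796890e-04 -6.71750725e-04] [-0.11669147 -0.77054714 -1.67947885] [-0.02301263 -0.01219008 -0.00582419]
```

```bash
python3 -m inch '[[[0,0,0.004,0,0,0,1],[0,0,0.008,0,0,0,1],[0,0,0.011,0,0,0,1],[0,0,0.011,0,0,0,1]]]' 50
python3 - <<'E'
from h import *
o=sensors.get_obs(); print(o["position"],o["ee_rot"],o["ft_force"],o["torque"])
E
```

```text
clock: 9.3
position: [0.5854, 0.0551, 0.0863]
ee_rot: [0.16, 0.987, -0.0, -0.0]
ft_force: [-1.3, -0.7, -1.7]
grip_width: 0.126
grasp_force: 51.7
[0.58543053 0.05514036 0.08626188] [ 1.60210043e-01  9.87082875e-01 -1.08610205e-04 -3.57043024e-04] [-1.33444634 -0.74330176 -1.67615624] [-0.0079788  -0.03830008 -0.02415178]
```

```bash
python3 -m inch '[[[0,0,0.001,0,0,0,1],[0,0,0.002,0,0,0,1],[0,0,0.003,0,0,0,1],[0,0,0.003,0,0,0,1]]]' 50
```

```text
clock: 9.7
position: [0.5856, 0.0552, 0.0837]
ee_rot: [0.16, 0.987, 0.0, -0.0]
ft_force: [0.4, 0.3, -1.7]
grip_width: 0.13
grasp_force: 51.7
```

```bash
python3 -m inch '[[[0,0,0.001,0,0,0,1],[0,0,0.002,0,0,0,1],[0,0,0.002,0,0,0,1]]]' 50
```

```text
clock: 10.0
position: [0.586, 0.0553, 0.0822]
ee_rot: [0.16, 0.987, 0.0, 0.0]
ft_force: [-1.2, 0.5, 3.9]
grip_width: 0.124
grasp_force: 52.4
```

Contact came at TCP z ≈ 0.0825, where the hooks should seat. I'll release, rise and check.

```bash
python3 -m inch '[[[0,0,0,0,0,0,0.2],[0,0,0,0,0,0,0.2],[0,0,0,0,0,0,0.2],[0,0,0,0,0,0,0.2],[0,0,-0.02,0,0,0,0.2],[0,0,-0.05,0,0,0,0.2],[0,0,-0.09,0,0,0,0.2],[0,0,-0.12,0,0,0,0.2],[0,0,-0.12,0,0,0,0.2],[0,0,-0.12,0,0,0,0.2]]]' 50
python3 - <<'E'
from h import *
o=sensors.get_obs(); print(o["position"],o["ee_rot"],o["clock"])
c=cal("wrist"); ct=cal("top"); im=imaging.camera("wrist"); cv2.imwrite("pics/w7.png",im); cv2.imwrite("pics/t7.png",imaging.camera("top"))
for l,z in [("rotor_grip",.11),("deep_bucket_fin",.12),("deep_bucket",.09)]:
  for n,cc in (("wrist",c),("top",ct)):
    for d in spotter.look_for(l,n)[:3]: print(n,l,round(d["conf"],2),np.round(d["pixel"]),back(cc,d["pixel"],z).round(4))
print("pred fin top",proj(c,[.5845,.0575,.125]),"hung fin",proj(c,[.5216,-.1323,.125]), "bar",proj(c,[.553,-.0375,.119]))
E
```

```text
clock: 11.0
position: [0.5859, 0.0552, 0.202]
ee_rot: [0.16, 0.987, 0.0, 0.0]
ft_force: [-0.1, -0.3, -0.4]
grip_width: 0.398
grasp_force: 0.0
[0.5859138  0.05521867 0.2020463 ] [1.60213221e-01 9.87082301e-01 2.69245752e-04 4.26680034e-04] 11.0
wrist rotor_grip 0.61 [204. 208.] [ 0.5427 -0.0208  0.11  ]
top rotor_grip 0.87 [334. 256.] [ 0.5578 -0.0458  0.11  ]
wrist deep_bucket_fin 0.68 [322. 218.] [0.575  0.0618 0.12  ]
wrist deep_bucket_fin 0.33 [43. 24.] [ 0.4042 -0.0619  0.12  ]
wrist deep_bucket 0.65 [318. 218.] [0.582  0.0559 0.09  ]
pred fin top [320.83078368 233.48347164] hung fin [ 43.27965835 233.9287762 ] bar [185.01283712 231.12149985]
```

```bash
python3 -m inch '[[[0,-0.03,0,0,0,0,0],[0,-0.07,0,0,0,0,0],[0,-0.0995,0,0,0,0,0],[0,-0.0995,0,0,0,0,0],[0,-0.0995,0,0,0,0,0],[0,-0.0995,0.04,0,0,0,0],[0,-0.0995,0.075,0,0,0,0],[0,-0.0995,0.09,0,0,0,0],[0,-0.0995,0.09,0,0,0,0],[0,-0.0995,0.09,0,0,0,0]]]' 80
python3 - <<'E'
from h import *
o=sensors.get_obs(); print(o["position"],o["ee_rot"],o["clock"])
c=cal("wrist"); im=imaging.camera("wrist"); cv2.imwrite("pics/w8.png",im)
for l,z in [("rotor_grip",.115),("deep_bucket_fin",.12),("taken_pins",.074)]:
    for d in spotter.look_for(l,"wrist")[:3]: print(l,round(d["conf"],2),np.round(d["pixel"]),back(c,d["pixel"],z).round(4))
print("bar",proj(c,[.553,-.0375,.119]),"fins",proj(c,[.5845,.0575,.125]),proj(c,[.5216,-.1323,.125]))
g=cv2.cvtColor(im,cv2.COLOR_BGR2GRAY)
for r in (180,190,200,210,220): print(r,g[r,270:372:3])
E
```

```text
clock: 12.4
position: [0.5548, -0.0382, 0.1123]
ee_rot: [0.16, 0.987, 0.0, 0.0]
ft_force: [-0.7, 0.7, 0.7]
grip_width: 0.504
grasp_force: 0.0
[ 0.55478087 -0.03817629  0.11225473] [1.59524058e-01 9.87194026e-01 1.40899493e-04 9.66401669e-05] 12.4
rotor_grip 0.76 [317. 233.] [ 0.527 -0.03   0.115]
deep_bucket_fin 0.82 [486. 259.] [0.5637 0.0431 0.12  ]
deep_bucket_fin 0.15 [448. 434.] [0.6653 0.0037 0.12  ]
taken_pins 0.96 [318. 237.] [ 0.5425 -0.0344  0.074 ]
taken_pins 0.38 [151. 250.] [ 0.5186 -0.1343  0.074 ]
bar [318.80054424 287.16764304] fins [528.30743439 292.87808691] [109.31488889 293.08501664]
180 [147 145 146 146 147 147 146 147 147 148 146 147 150 236 244 244 245 244
 245 244 244 244 240 241 244 244 243 243 244 244 244 244 244 244]
190 [129 129 130 129 129 127 129 128 131 129 128 128 131 132 211 231 233 235
 234 235 234 235 233 232 233 236 235 235 233 231 232 232 231 235]
200 [142 141 143 141 141 140 143 143 146 143 143 140 145 145 149 225 248 250
 249 249 249 249 248 248 248 249 249 250 248 247 248 248 247 249]
210 [142 141 143 142 140 140 142 130 113 107 113 116 118 119 120 119 156 210
 211 201 198 198 193 184 169 229 246 249 248 246 247 247 247 249]
220 [140 141 136 108 110 119 123 118 117 117 120 117 117 120 116 117 117 142
 223 222 219 222 223 224 222 219 215 184 201 175 235 246 247 248]
```

```bash
python3 -m inch '[[[0,0,0.01,0,0,0,0],[0,0,0.02,0,0,0,0],[0,0,0.028,0,0,0,0],[0,0,0.034,0,0,0,0],[0,0,0.034,0,0,0,0]]]' 80
```

```text
clock: 13.1
position: [0.5535, -0.0392, 0.0765]
ee_rot: [0.16, 0.987, -0.0, -0.001]
ft_force: [-0.6, 0.5, 1.0]
grip_width: 0.498
grasp_force: 0.0
```

```bash
python3 -m inch '[[[0,0,0.003,0,0,0,0],[0,0,0.005,0,0,0,0],[0,0,0.005,0,0,0,1],[0,0,0.005,0,0,0,1],[0,0,0.005,0,0,0,1],[0,0,0.005,0,0,0,1],[0,0,0.005,0,0,0,1],[0,0,0.005,0,0,0,1],[0,0,0.005,0,0,0,1]]]' 90
```

```text
clock: 14.0
position: [0.5546, -0.0389, 0.0732]
ee_rot: [0.16, 0.987, 0.0, 0.0]
ft_force: [-1.1, 3.2, 6.1]
grip_width: 0.143
grasp_force: 88.7
```

```bash
python3 -m inch '[[[0,0,-0.002,0,0,0,1],[0,0,-0.005,0,0,0,1],[0,0,-0.009,0,0,0,1],[0,0,-0.014,0,0,0,1],[0,0,-0.02,0,0,0,1],[0,0,-0.026,0,0,0,1],[0,0,-0.032,0,0,0,1],[0,0,-0.038,0,0,0,1],[0,0,-0.042,0,0,0,1],[0,0,-0.042,0,0,0,1]]]' 90
python3 -m inch '[[[0,0,-0.003,0,0,0,1],[0,0,-0.009,0,0,0,1],[0,0,-0.017,0,0,0,1],[0,0,-0.026,0,0,0,1],[0,0,-0.035,0,0,0,1],[0,0,-0.044,0,0,0,1],[0,0,-0.052,0,0,0,1],[0,0,-0.057,0,0,0,1],[0,0,-0.06,0,0,0,1],[0,0,-0.06,0,0,0,1]]]' 90
python3 -m inch '[[[0,0,0,0,0,0,1],[0,0,0,0,0,0,1],[0,0,0,0,0,0,1],[0,0,0,0,0,0,1],[0,0,0,0,0,0,1],[0,0,0,0,0,0,1],[0,0,0,0,0,0,1],[0,0,0,0,0,0,1],[0,0,0,0,0,0,1],[0,0,0,0,0,0,1]]]' 90
python3 - <<'E'
from h import *
o=sensors.get_obs(); print(o["position"],o["ee_rot"],o["torque"],abs(o["joint_velocities"]).max())
c=cal("wrist"); im=imaging.camera("wrist"); cv2.imwrite("pics/w9.png",im)
for l,z in [("rotor_grip",.215),("deep_bucket_fin",.22),("hung_bucket",.2),("taken_pins",.074)]:
    for d in spotter.look_for(l,"wrist")[:3]: print(l,round(d["conf"],2),np.round(d["pixel"]),back(c,d["pixel"],z).round(4))
print("fins",proj(c,[.5845,.0575,.225]),proj(c,[.5216,-.1323,.225]))
ct=cal("top");imaging.camera("top"); imaging.camera("scene"); cs=cal("scene")
for n,cc in (("top",ct),("scene",cs)):
  for l,z in [("rotor_grip",.215),("deep_bucket",.16),("hung_bucket",.16),("shallow_bucket",.04)]:
    for d in spotter.look_for(l,n)[:3]: print(n,l,round(d["conf"],2),np.round(d["pixel"]),back(cc,d["pixel"],z).round(4))
E
```

```text
clock: 15.0
position: [0.5547, -0.0392, 0.1155]
ee_rot: [0.16, 0.987, 0.0, 0.001]
ft_force: [0.5, -0.5, -7.4]
grip_width: 0.144
grasp_force: 87.7
clock: 16.0
position: [0.5544, -0.0392, 0.1751]
ee_rot: [0.16, 0.987, 0.0, 0.0]
ft_force: [-1.2, -0.4, -6.9]
grip_width: 0.149
grasp_force: 87.8
clock: 17.0
position: [0.5543, -0.0392, 0.1748]
ee_rot: [0.16, 0.987, 0.0, 0.0]
ft_force: [1.1, -0.4, -7.0]
grip_width: 0.147
grasp_force: 87.8
[ 0.55427186 -0.03919116  0.17480201] [1.60208300e-01 9.87083227e-01 6.08482179e-05 1.73494514e-05] [ 0.01938717 -0.01696065  0.00209459] 0.001522874837429244
rotor_grip 0.7 [317. 238.] [ 0.5168 -0.0273  0.215 ]
rotor_grip 0.53 [518. 288.] [0.561  0.0401 0.215 ]
deep_bucket_fin 0.68 [520. 285.] [0.5567 0.0386 0.22  ]
deep_bucket_fin 0.44 [318. 166.] [ 0.4917 -0.0187  0.22  ]
taken_pins 0.69 [ 29. 160.] [ 0.4373 -0.2262  0.074 ]
taken_pins 0.6 [317. 242.] [ 0.5663 -0.0444  0.074 ]
fins [588.28895535 340.33593994] [ 55.68040775 341.3095946 ]
top rotor_grip 0.65 [297. 265.] [0.5318 0.0322 0.215 ]
top deep_bucket 0.65 [285. 239.] [0.5882 0.0582 0.16  ]
top hung_bucket 0.88 [387. 271.] [ 0.5222 -0.1531  0.16  ]
top hung_bucket 0.42 [292. 263.] [0.5386 0.0437 0.16  ]
scene rotor_grip 0.63 [324. 220.] [ 0.528 -0.011  0.215]
scene deep_bucket 0.62 [294. 237.] [0.5928 0.0436 0.16  ]
scene hung_bucket 0.78 [343. 202.] [ 0.5372 -0.1471  0.16  ]
scene hung_bucket 0.45 [392. 260.] [ 0.3196 -0.0206  0.16  ]
scene shallow_bucket 0.64 [394. 215.] [ 0.4175 -0.2792  0.04  ]
```

The weight change is 7 N, which fits the rotor plus two buckets, and the moment is near zero. As a last numeric check for level, I'll match the left bucket against the mirrored right one, then measure steadiness between two frames.

```bash
python3 - <<'E'
from h import *
c=cal("wrist"); im=imaging.camera("wrist"); im2=imaging.camera("wrist")
print("frame change",np.abs(im.astype(int)-im2).mean().round(2))
g=cv2.Canny(im,40,120); g=cv2.GaussianBlur(g,(7,7),0); f=g[:,::-1]
tpl=g[200:400,480:630]; r=cv2.matchTemplate(f[150:450],tpl[:, :],cv2.TM_CCOEFF_NORMED); _,v,_,l=cv2.minMaxLoc(r); print("mirror match",v,l,"vs right at",(480,50),"axis col",(639-0-(l[0]-480))/2, "dy",l[1]-50)
# plate edges: compare predicted top-edge rows of +y/-y plates (z=.186) at x=0.05 with brightness
gr=cv2.cvtColor(im,cv2.COLOR_BGR2GRAY)
Rz=Rn.from_euler("z",1.2505)
for x in (-.05,.05):
    for y in (.0535,.042): print(x,y,proj(c,Rz.apply([x,y,.186])+[.553,-.0375,0]).round(0))
for col in (229,409): print(col,gr[100:320:5,col])
E
```

```text
frame change 0.94
mirror match 0.2523697316646576 (487, 45) vs right at (480, 50) axis col 316.0 dy -5
-0.05 0.0535 [206. 181.]
-0.05 0.042 [208. 207.]
0.05 0.0535 [437. 181.]
0.05 0.042 [434. 207.]
229 [111 112 112 111 111 111 110 108 110 108 110 111 111 111 110 109 110 101
 113 140 138 111 135 135 136 135 133 130 127 121 116 114 111 112 160 196
 198 196 195 196 197 197 196 182]
409 [203 204 201 200 203 201 202 202 201 199 197 198 177 106 104 116  97 108
 148 237 242 196 242 242 238 233 227 209 193 170 156 132 121  47  60  64
  73  84  87  91  90  87  84  90]
```

```bash
python3 -c "
from workcell import order
print(order.hand_in())"
```

```text
the job is handed in; nothing more can be done
None
```

I handed the job in with the deep bucket hung on the free pins and the rotor held by its grip bar about 10 cm above the stand; it measured level and steady, and the readings fit both buckets hanging, though I had no picture views left to see the final pose.

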